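Index the turntable and point out the next gusset and its place

ROBOT

A 6-joint arm with a two-finger parallel gripper is mounted at the origin on a cart in front of the work surface, level with it; the furniture and walls round the work are solid. World frame = base frame: x ahead of the robot, y to its left, z up, the work surface at z = 0. Lengths are in m, angles in degrees, forces in N, time in s.
With the tool pointing down it reaches from about 0.4 to 0.825 m from the base axis. Payload 7 kg.
Tool frame: the origin (TCP) lies midway between the tips of the shut fingers; the grasp point (between the pads) lies 19 mm behind it; z points along the fingers, y is the line along which they close (so a half turn about z gives the same grasp; the last joint's range is limited). The gripper opens to 88 mm and grips with 3 to 60 N. Pads are 19 mm wide; open, the fingers measure 130 mm over their backs; the gripper's body (78 mm by 193 mm) begins 47 mm behind the grasp point.
Start: joints at [-48.696, 20.546, 0.682, 0, -70.136, -16.507], TCP at [0.283, -0.613, 0.227] pointing down, gripper open.
Joint ranges: [-176.03, 176.03], [-82.01, 121.73], [-58.28, 71.71], [-173.87, 95.51], [-174.79, -0.11], [-173.66, 173.66]. Speed limits (degrees/s): [136.94, 136.94, 172.46, 180, 180, 180].

INTERFACE

Orientations are given as [roll, pitch, yaw] about the fixed x, y, z axes, in that order (R = Rz(yaw) Ry(pitch) Rx(roll)).
In Python, from plant import * gives the robot as it stands.
- The arm moves only by the tool move_arm, never from a script. Its argument "commands" is a list of rows, each a list of 7 numbers: the shift along the world's x, y, z in mm, then the turn, a rotation vector about the world's x, y, z in degrees, then the opening in per cent of the stroke, from 0 (shut) to 100 (fully open). In form: [[x, y, z, rx, ry, rz, fingers], ...]. A call has 1 to 20 rows; each row shifts and turns the commanded pose from where the row before left it; what a row does not reach is not made up. A row lasts 1/10 s, in which the tool goes at most 50 mm and 8.59 degrees, less where a joint would pass 70% of its speed; a pose out of reach is approached as far as the arm can. A call with a gripper value outside its range is refused whole. The fingers move at their own pace and stop on an object; "squeeze" is the grip in N (left out, the last holds). Time passes only in rows, so rows that do not move let the fingers close. It gives the time, the measured TCP pose, the force and the opening at its end, in the units of the state.
- get_state(): the state, without advancing time (a new reading comes with each control period).
- capture(name): name is "scene" or "top" or "wrist"; returns a dict with "frame" (400x640x3 uint8, blue, green, red), "camera_matrix" (3x3 intrinsics, pixels), "world_to_cam" (4x4, takes a point from world to camera coordinates); the wrist camera has in their place "tool_from_camera" (4x4, takes a point from camera to tool coordinates, whose origin is the TCP and whose axes are the flange's). Camera axes: x right, y up, looking along -z (the intrinsics and any distortion apply to the point x, -y, -z); pixel columns grow to the right and rows downward; lengths in m; the calibration is good to about 2 mm. The wrist camera is an equidistant fisheye: a pixel r from the principal point sees the ray r / f radians off the axis. A picture is of the moment at which its call begins: read the wrist's pose just before it. There is no depth.
- close_job(): hands the job in, once; it reports no verdict.
The state is a dict: "time_s": time; "joints": joint angles; "qd": joint speeds; "joint_torque": joint torques, N m; "tcp_pos": TCP position; "eef_rot": TCP orientation; "contact_force": force on the tool from outside, world axes, zero at the start; "moment": the same for the moment, N m; "gripper_width": finger opening in m.
Only numpy, scipy, OpenCV 4.12 (cv2) and the standard library are available. Lean on these libraries where they do the work, as an engineer would, in place of code of your own. Each camera call takes 0.05 s, during which the arm holds its last target. There are 200 camera calls.

TASK

A pipe post is clamped on the bench turntable with three of its four gusset plates welded on: with the fingertips gently push the turntable round, without gripping it, until the bare side of the post, where the fourth gusset is missing, is in line with the fixed pointer on the turntable's base, and take the hand off. Then show a workmate what comes next: point straight down, from just above and without contact, at the middle of the loose gusset on the bench that has the same shape and size as the welded ones for two seconds, and after that in the same way at the bare strip of flange where it belongs, and finish there, still pointing. Touch none of the loose things, and let nothing but the turntable move.

Things in the scene. Friction and masses are not known exactly. Their poses are not given: they have to be found in the camera images.
- turntable_base: grey cast base of the turntable, fixed to the bench, about 200 mm across on three feet; origin on the turning axis at the bench top, z up; its -x axis runs from the axis to the fixed pointer, which stands on the side towards the robot, up to 0.6 rad to either side
- pointer (a point): tip of the fixed steel pointer: a 20 mm wide upright bracket at the base with a wedge aimed at the turning axis, close outside the faceplate's rim; tip 127.5 mm from the axis, top 48 mm above the bench; the bracket reaches out to 147 mm from the axis
- turntable (a joint): angle of the faceplate, rad, growing counter-clockwise seen from above; 0 (or 6.283) is the bare side in line with the pointer. Turns endlessly either way, starts at 0.7 to 5.58. Needs about 0.35 N m (4 N at a clamp), stops at once and stays where it is left. The faceplate is a steel disc, 250 mm diameter, top 50 mm above the bench, with four radial slots
- post_pipe: upright pipe in the middle of the faceplate, 48 mm diameter, top 113 mm above the bench; origin on the axis at its foot. It stands on a round flange (140 mm diameter, 8 mm thick, top 58 mm above the bench) and has three upright triangular gussets (8 mm thick, 42 mm high, out to 66 mm from the axis) on three of its four sides; all is fixed to the faceplate and turns with it
- bare_spot (a point): middle of the bare strip of flange where the fourth gusset belongs, on the flange's top face 58 mm above the bench, 48 mm from the turning axis (pipe wall at 24 mm, flange rim at 70 mm); z is up, x points from here to the axis; it turns with the faceplate
- clamp_a (a point): on one of the two strap clamps that hold the flange down, good to push against: point on its stud's axis at the strap's top face, 84 mm from the turning axis, 68 mm above the bench. The strap is a radial bar 24 mm wide, 56 to 112 mm from the axis, 58 to 68 mm above the bench; nut and stud rise to 91 mm. It stands 135 degrees clockwise from the bare side, seen from above
- clamp_b (a point): the same point on the other, equal strap clamp, opposite clamp_a: 45 degrees counter-clockwise from the bare side, seen from above
- gusset_small: loose flat steel triangle that matches the welded gussets: right-angled, both legs 42 mm, corners blunted, 8 mm thick, lying flat on the bench; origin at the middle (centroid) of its underside, z up. The three loose plates change places
- gusset_big: loose gusset that is too big: same shape, legs 66 mm, 8 mm thick, lying flat; origin at the middle of its underside
- square_plate: loose square steel plate, 42 x 42 x 8 mm, lying flat; origin at the middle of its underside
- magnet_square: arrow-shaped welding magnet, 63 x 93 x 18 mm, lying flat; origin under its middle; leave alone
- tape_measure: steel tape in its case, 62 x 80 x 34 mm; origin under its middle; leave alone
- bolt_m16_1: bolt, 27 x 59 x 24 mm, lying; origin under its middle; leave alone

How it is judged:
By the outcome, as a careful person would: the job done as asked, in the order asked, and still so for the second after the job is handed in, with the robot touching nothing.
It also fails if it takes over 58 s, if anything falls off the work surface, if the arm or the gripper's body presses on something with over 40 N, if the wrist force passes 120 N, or if a joint passes its speed limit or range.

## Working session

There is one attempt and no reset: what is moved stays moved. The work goes in short steps, Python scripts to look and compute and a tool call to move; the robot and the scene stay as the last step left them, time stands still between calls to the robot, and variables do not carry over. Pictures are saved under pics/ and viewed, on a budget of 10 in all, crops included, one or two more only if the job needs it, and the job is handed in when it is done.

Besides the shell and the picture viewer there is one more tool, called after "Emit:" as name([rows], argument=value, ...), one row to a line, values as JSON. move_arm: Moves the arm, as the interface text tells. Its arguments: {"type":"object","properties":{"commands":{"type":"array"},"squeeze":{"type":"number"}},"required":["commands"]}

```bash
mkdir -p pics; cat > h.py <<'E'
from plant import *
import numpy as np, cv2
def snap(n,f):
    c=capture(n); cv2.imwrite('pics/'+f,c['frame']); return c
def ray(c,u,v,z):
    K=np.array(c['camera_matrix']);T=np.array(c['world_to_cam']);R=T[:3,:3];o=-R.T@T[:3,3]
    d=np.linalg.solve(K,[u,v,1]);d=R.T@(d*[1,-1,-1]);return o+d*(z-o[2])/d[2]
def proj(c,p):
    K=np.array(c['camera_matrix']);T=np.array(c['world_to_cam']);q=T[:3,:3]@np.array(p)+T[:3,3]
    q=K@(q*[1,-1,-1]);return q[:2]/q[2]
E
python3 - <<'E'
from h import *
import pickle
d={n:snap(n,n+'0.png') for n in('top','scene')}
pickle.dump(d,open('c0.pkl','wb'))
for n in d: print(n,d[n]['camera_matrix'],d[n]['world_to_cam'])
print(get_state())
E
```

```text
top [[408.39455772   0.         313.80042413]
 [  0.         408.39455772 198.8199065 ]
 [  0.           0.           1.        ]] [[-0.09217144 -0.99574084  0.0021466   0.22789108]
 [ 0.9677392  -0.08907137  0.23568438 -0.51108624]
 [-0.23448936  0.02380072  0.97182728 -0.82151049]
 [ 0.          0.          0.          1.        ]]
scene [[406.95949005   0.         319.04270904]
 [  0.         406.95949005 203.21377895]
 [  0.           0.           1.        ]] [[-0.81641272 -0.57686982  0.02629615  0.53867455]
 [ 0.27195322 -0.34391155  0.89875819 -0.12164587]
 [-0.50942293  0.74090894  0.43765537 -0.76467518]
 [ 0.          0.          0.          1.        ]]
{'time_s': 0.1, 'joints': array([-4.86960219e+01,  2.05901762e+01,  6.39020671e-01, -1.81593701e-02,
       -7.01360468e+01, -1.65086092e+01]), 'qd': array([-0.03129787, -0.02121837,  0.16615406,  0.01793741, -0.17092437,
        0.06700723]), 'joint_torque': array([-9.87998174e-04, -5.84163094e+01,  2.93752384e+01,  7.01548755e+00,
        1.01807347e-02, -2.02551371e-05]), 'tcp_pos': array([ 0.28289198, -0.61237572,  0.22568292]), 'eef_rot': array([ 1.79911541e+02, -8.41374828e-03, -1.55210808e+02]), 'contact_force': array([0.01281347, 0.47220411, 0.14510975]), 'moment': array([ 0.04939978, -0.02427182, -0.01616623]), 'gripper_width': 0.08766439286719648}
```

View pics/top0.png

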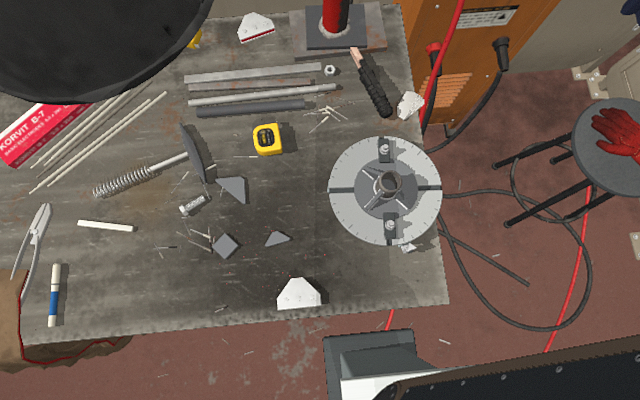

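View pics/scene0.png

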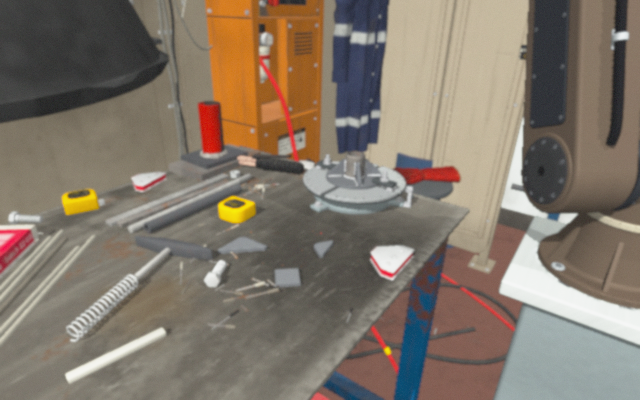

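The top view shows the turntable centred near (386,190), the pointer near (406,246), the small gusset at (278,239), the big one at (232,189) and the square plate at (226,245). I'll crop in on the turntable.

```bash
python3 - <<'E'
from h import *
import pickle
d=pickle.load(open('c0.pkl','rb'));c=d['top'];f=c['frame']
a=cv2.resize(f[130:260,320:450],None,fx=4.6,fy=4.6,interpolation=cv2.INTER_CUBIC)
cv2.imwrite('pics/tt.png',a)
g=cv2.cvtColor(f,cv2.COLOR_BGR2GRAY)
for p in[(386,190),(278,239),(226,245),(232,189),(406,246)]: print(p,ray(c,*p,0.0),ray(c,*p,.05))
E
```

```text
(386, 190) [0.55017966 0.00921668 0.        ] [0.53780876 0.01965589 0.05      ]
(278, 239) [0.45894336 0.2676197  0.        ] [0.45153996 0.26398975 0.05      ]
(226, 245) [0.45615336 0.38512824 0.        ] [0.44890187 0.37510036 0.05      ]
(232, 189) [0.58539768 0.36578957 0.        ] [0.57110928 0.35681461 0.05      ]
(406, 246) [ 0.41666309 -0.01821137  0.        ] [ 0.41156171 -0.00627881  0.05      ]
```

View pics/tt.png

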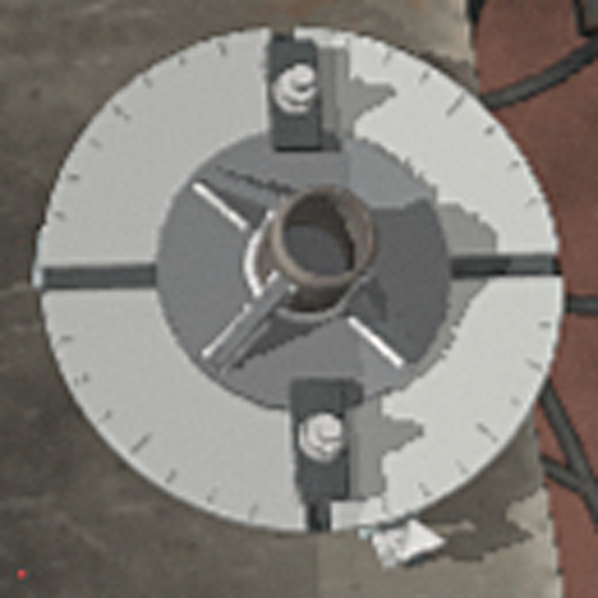

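```bash
cat > fit.py <<'E'
from h import *
import pickle
from scipy.optimize import least_squares
c=pickle.load(open('c0.pkl','rb'))['top']
P=lambda x,y:(320+(x+.5)/4.6-.5,130+(y+.5)/4.6-.5)
R=lambda x,y,z:ray(c,*P(x,y),z)[:2]
rim=[(42,275),(560,250),(292,27),(180,58),(95,125),(66,360),(120,450),(470,70),(520,130),(265,531),(200,508),(545,350)]
X=np.array([R(*p,.05) for p in rim])
s=least_squares(lambda q:np.hypot(*(X-q[:2]).T)-q[2],[.54,.02,.125]);print('axis,r',s.x,s.fun.round(4))
a=s.x[:2]
def pol(n,p):
    d=p-a;print(n,p.round(4),'r',np.hypot(*d).round(4),'ang',np.degrees(np.arctan2(d[1],d[0])).round(1))
pol('pointer',R(375,530,.048));pol('pointer mid',R(410,545,.048))
pol('clb',R(297,87,.088));pol('cla',R(322,434,.088))
pol('strapa',R(322,500,.068));pol('strapb',R(294,38,.068))
for p in[(195,185),(207,357),(402,362)]:pol('gus',R(*p,.06))
pol('slotL',R(42,276,.05));pol('slotR',R(560,264,.05));pol('slotB',R(318,530,.05))
pol('pipe',R(328,222,.113))
f=c['frame'];g=cv2.cvtColor(f,cv2.COLOR_BGR2GRAY)
for b in[(255,222,300,255),(205,225,248,268),(210,170,255,208)]:
    x0,y0,x1,y1=b;h=f[y0:y1,x0:x1].astype(int)
    m=((h[...,0]-h[...,2])>-2).astype(np.uint8)  # bluish steel vs brown bench
    n,l,st,ce=cv2.connectedComponentsWithStats(m);k=1+st[1:,4].argmax()
    cn=cv2.findContours((l==k).astype(np.uint8),0,2)[0][0]
    t=cv2.minEnclosingTriangle(cn)[1]
    print('blob',st[k],ce[k]+[x0,y0],ray(c,*(ce[k]+[x0,y0]),.008))
    if t is not None:
        V=np.array([ray(c,*(q[0]+[x0,y0]),.008)[:2] for q in t]);print(V.round(4).tolist(),V.mean(0),[np.hypot(*(V[i]-V[i-1])).round(4) for i in range(3)])
E
python3 fit.py
python3 - <<'E'
import cv2
f=cv2.imread('pics/top0.png')
cv2.imwrite('pics/g.png',cv2.resize(f[160:270,195:305],None,fx=5.4,fy=5.4,interpolation=cv2.INTER_CUBIC))
E
```

```text
axis,r [0.54203638 0.01888748 0.12522701] [ 0.0012 -0.0023 -0.0012 -0.0032 -0.0017 -0.0016  0.0008  0.0071  0.0032
  0.0026  0.0017 -0.0066]
pointer [0.4152 0.0032] r 0.1278 ang -173.0
pointer mid [ 0.4068 -0.0119] r 0.1387 ang -167.2
clb [0.6206 0.0191] r 0.0785 ang 0.2
cla [0.4559 0.0299] r 0.0869 ang 172.7
strapa [0.4289 0.0299] r 0.1137 ang 174.5
strapb [0.6528 0.0129] r 0.1109 ang -3.1
gus [0.5857 0.0682] r 0.0659 ang 48.5
gus [0.5015 0.0727] r 0.0674 ang 127.0
gus [ 0.4908 -0.0178] r 0.063 ang -144.4
slotL [0.5502 0.145 ] r 0.1264 ang 86.3
slotR [ 0.5334 -0.1028] r 0.122 ang -94.1
slotB [0.4174 0.03  ] r 0.1251 ang 174.9
pipe [0.5469 0.0193] r 0.0049 ang 4.9
blob [ 10   9  25  16 231] [276.46320346 238.58874459] [0.45899883 0.27040031 0.008     ]
[[0.4819, 0.2748], [0.4413, 0.3033], [0.4538, 0.2329]] [0.45898183 0.27033874] [np.float64(0.0505), np.float64(0.0496), np.float64(0.0715)]
blob [  7   8  27  26 371] [224.81132075 245.61725067] [0.4538572  0.38622038 0.008     ]
[[0.4238, 0.332], [0.488, 0.3876], [0.4285, 0.4374]] [0.44677049 0.38565939] [np.float64(0.1055), np.float64(0.085), np.float64(0.0776)]
blob [  5   7  31  27 469] [233.97867804 186.85714286] [0.58781486 0.35957448 0.008     ]
[[0.5392, 0.3335], [0.6128, 0.3361], [0.6119, 0.4094]] [0.58794685 0.359661  ] [np.float64(0.1051), np.float64(0.0736), np.float64(0.0734)]
```

View pics/g.png

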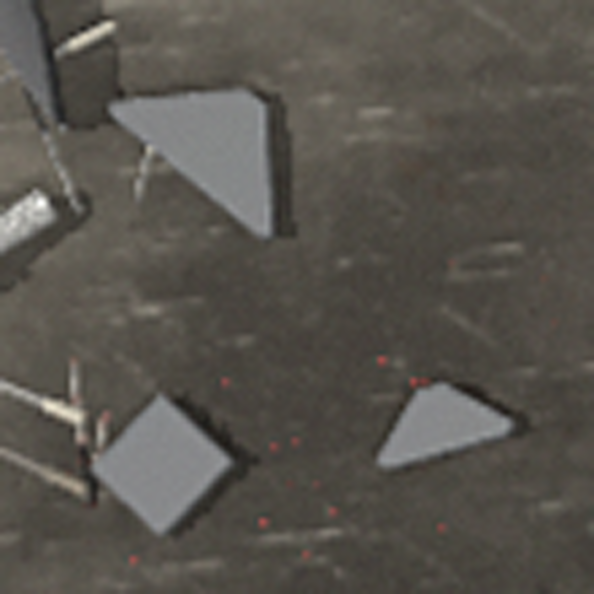

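Emit:
move_arm([
  [12,46,0,0,0,4.6,0],
  [12,46,0,0,0,4.6,0],
  [12,46,0,0,0,4.6,0],
  [12,46,0,0,0,4.6,0],
  [12,46,0,0,0,4.6,0],
  [12,46,0,0,0,4.6,0],
  [12,46,0,0,0,4.6,0],
  [12,46,0,0,0,4.6,0],
  [12,46,0,0,0,4.6,0],
  [12,46,0,0,0,4.6,0],
  [12,46,0,0,0,4.6,0],
  [12,46,0,0,0,4.6,0],
  [12,46,0,0,0,4.6,0],
  [10,12,0,0,0,0,0],
  [0,0,0,0,0,0,0],
  [0,0,0,0,0,0,0],
])

```text
time_s: 1.7
tcp_pos: [0.4487, -0.003, 0.2261]
eef_rot: [179.9, -0.0, -95.4]
contact_force: [-0.5, -0.2, -0.0]
gripper_width: 0.0006
```

```bash
cat >> h.py <<'E'
from scipy.spatial.transform import Rotation as Ro
def wsnap(f):
    s=get_state();c=snap('wrist',f);c['s']=s;return c
def wray(c,u,v,z):
    K=np.array(c['camera_matrix']);T=np.array(c['tool_from_camera'])
    x=(u-K[0,2])/K[0,0];y=(v-K[1,2])/K[1,1];th=np.hypot(x,y)
    k=np.sinc(th/np.pi);d=np.array([x*k,y*k,np.cos(th)])*[1,-1,-1]
    R=Ro.from_euler('xyz',c['s']['eef_rot'],degrees=True).as_matrix()
    o=R@T[:3,3]+c['s']['tcp_pos'];d=R@T[:3,:3]@d
    return o+d*(z-o[2])/d[2]
E
python3 - <<'E'
from h import *
import pickle
c=wsnap('w1.png');pickle.dump(c,open('w1.pkl','wb'));s=c['s']
print(s['time_s'],s['tcp_pos'],s['eef_rot'],s['joints'],s['gripper_width']);print(c['tool_from_camera'],c['camera_matrix'])
t=capture('top');pickle.dump(t,open('t1.pkl','wb'))
E
```

```text
1.7 [ 0.44868913 -0.00303157  0.22612171] [ 1.79932370e+02 -3.02938996e-02 -9.54131913e+01] [ 2.49117607e+01 -1.32804511e+00 -2.63448772e+01 -8.82046491e-03
 -6.50568404e+01 -3.03212450e+01] 0.0005990060368811309
[[ 2.21346893e-04  9.56799708e-01  2.90747778e-01  7.87477776e-02]
 [ 9.99999935e-01 -2.94062085e-04  2.06404461e-04  3.38791901e-04]
 [ 2.82985626e-04  2.90747713e-01 -9.56799711e-01 -1.58519603e-01]
 [ 0.00000000e+00  0.00000000e+00  0.00000000e+00  1.00000000e+00]] [[309.70691629   0.         312.26003761]
 [  0.         309.70691629 205.50217612]
 [  0.           0.           1.        ]]
```

View pics/w1.png

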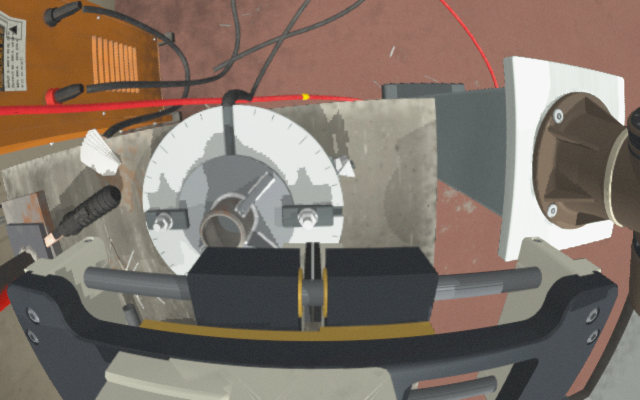

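The wrist view shows the pointer at about (343,166), clamp_a at (308,215) and the pipe at (228,218). I'll enlarge this part once to get the pointer.

```bash
python3 - <<'E'
import cv2
f=cv2.imread('pics/w1.png')
cv2.imwrite('pics/w1c.png',cv2.resize(f[95:245,135:375],None,fx=3.3,fy=3.3,interpolation=cv2.INTER_CUBIC))
E
```

```text
(no output)
```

View pics/w1c.png

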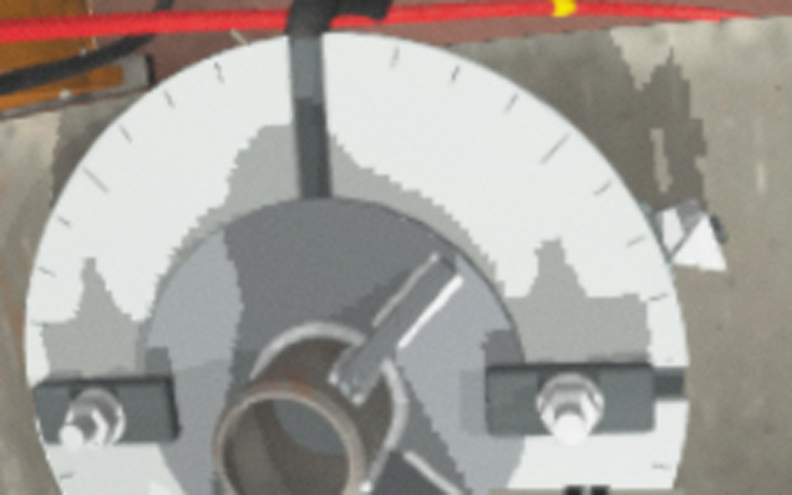

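```bash
cat > fit2.py <<'E'
from h import *
import pickle
from scipy.optimize import least_squares
c=pickle.load(open('w1.pkl','rb'))
R=lambda x,y,z:wray(c,135+(x+.5)/3.3-.5,95+(y+.5)/3.3-.5,z)[:2]
rim=[(26,300),(58,210),(110,130),(170,80),(235,48),(360,34),(430,47),(500,75),(570,125),(620,180),(662,255),(686,340),(684,430)]
X=np.array([R(*p,.05) for p in rim])
s=least_squares(lambda q:np.hypot(*(X-q[:2]).T)-q[2],[.54,.02,.125],loss='soft_l1',f_scale=.001);print('axis,r',s.x,s.fun.round(4))
a=s.x[:2]
def pol(n,p):
    d=p-a;print(n,p.round(4),'r',np.hypot(*d).round(4),'ang',np.degrees(np.arctan2(d[1],d[0])).round(1))
for p in[(664,264),(670,262),(705,215),(722,268),(690,202),(655,205),(695,240)]:pol('ptr%s'%(p,),R(*p,.048))
pol('cla top of stud',R(572,430,.091));pol('clb',R(70,435,.091));pol('strapa end',R(650,400,.068));pol('strapb end',R(38,413,.068))
pol('gus outer',R(447,262,.06));pol('slotB',R(686,382,.05));pol('slotR in',R(313,197,.05));pol('slotR out',R(307,37,.05));pol('pipe',R(290,440,.113))
E
python3 fit2.py
```

```text
axis,r [0.53968313 0.02127622 0.12407351] [ 0.0015 -0.0012 -0.0005 -0.0001  0.0004  0.0001 -0.      0.0002 -0.
 -0.     -0.0001  0.0002 -0.0002]
ptr(664, 264) [ 0.421  -0.0127] r 0.1234 ang -164.0
ptr(670, 262) [ 0.419  -0.0132] r 0.1256 ang -164.0
ptr(705, 215) [ 0.406  -0.0282] r 0.1425 ang -159.7
ptr(722, 268) [ 0.4015 -0.0097] r 0.1416 ang -167.4
ptr(690, 202) [ 0.4107 -0.033 ] r 0.1399 ang -157.2
ptr(655, 205) [ 0.4224 -0.033 ] r 0.1292 ang -155.2
ptr(695, 240) [ 0.41 -0.02] r 0.1361 ang -162.3
cla top of stud [0.4555 0.0274] r 0.0844 ang 175.8
clb [0.6245 0.0152] r 0.0851 ang -4.1
strapa end [0.4301 0.028 ] r 0.1098 ang 176.5
strapb end [0.6505 0.0134] r 0.1111 ang -4.1
gus outer [ 0.4918 -0.0226] r 0.065 ang -137.5
slotB [0.4166 0.0288] r 0.1233 ang 176.5
slotR in [ 0.5363 -0.048 ] r 0.0694 ang -92.8
slotR out [ 0.5313 -0.1017] r 0.1233 ang -93.9
pipe [0.5371 0.0152] r 0.0066 ang -112.7
```

Emit:
move_arm([
  [-6,-1,0,0,0,1.4,0],
  [0,0,-40,0,0,0,0],
  [0,0,-40,0,0,0,0],
  [0,0,-40,0,0,0,0],
  [0,0,-25,0,0,0,0],
  [0,0,-12,0,0,0,0],
  [0,0,-7,0,0,0,0],
  [0,0,0,0,0,0,0],
])

```text
time_s: 2.6
tcp_pos: [0.4424, -0.0045, 0.0622]
eef_rot: [179.9, -0.0, -94.0]
contact_force: [-0.2, 0.7, 0.9]
gripper_width: 0.0006
```

```bash
cat > arc.py <<'E'
import sys,numpy as np
# from strap-angle th0 to th1, n rows, t (m) finger offset, current xy
def rows(th0,th1,n,t,cur,r=.095,ax=(.540,.021),sg=1):
    out=[];cur=np.array(cur)*1e3
    for th in np.linspace(th0,th1,n+1)[1:]:
        a=np.radians(th);p=1e3*(np.array(ax)+r*np.array([np.cos(a),np.sin(a)])+sg*t*np.array([-np.sin(a),np.cos(a)]))
        d=np.round(p-cur,1);cur=cur+d;out.append([*d.tolist(),0,0,0,round((th1-th0)/n,1),0])
    return out,cur
E
python3 - <<'E'
from arc import *
from plant import get_state
s=get_state();p=s['tcp_pos'];print(p,s['eef_rot'],s['contact_force'])
o,c=rows(176,116,20,.0225,p[:2]);[print([r[0],r[1],0,0,0,r[6],0]) for r in o]
print()
o,c=rows(116,68,16,.0225,c/1e3);[print([r[0],r[1],0,0,0,r[6],0]) for r in o];print(c)
E
```

```text
[ 0.44244336 -0.00453907  0.06216772] [ 1.79937082e+02 -3.35548038e-02 -9.40387079e+01] [-0.15136034  0.69907588  0.89754002]
[0.5, 14.8, 0, 0, 0, 0, 0]
[-0.4, 5.1, 0, 0, 0, 0, 0]
[-0.2, 5.1, 0, 0, 0, 0, 0]
[0.1, 5.1, 0, 0, 0, 0, 0]
[0.4, 5.1, 0, 0, 0, 0, 0]
[0.6, 5.1, 0, 0, 0, 0, 0]
[0.9, 5.0, 0, 0, 0, 0, 0]
[1.2, 5.0, 0, 0, 0, 0, 0]
[1.4, 4.9, 0, 0, 0, 0, 0]
[1.7, 4.8, 0, 0, 0, 0, 0]
[1.9, 4.7, 0, 0, 0, 0, 0]
[2.2, 4.7, 0, 0, 0, 0, 0]
[2.4, 4.5, 0, 0, 0, 0, 0]
[2.7, 4.3, 0, 0, 0, 0, 0]
[2.9, 4.3, 0, 0, 0, 0, 0]
[3.0, 4.0, 0, 0, 0, 0, 0]
[3.3, 4.0, 0, 0, 0, 0, 0]
[3.5, 3.7, 0, 0, 0, 0, 0]
[3.7, 3.5, 0, 0, 0, 0, 0]
[3.9, 3.4, 0, 0, 0, 0, 0]

[4.0, 3.1, 0, 0, 0, 0, 0]
[4.2, 2.9, 0, 0, 0, 0, 0]
[4.4, 2.7, 0, 0, 0, 0, 0]
[4.4, 2.5, 0, 0, 0, 0, 0]
[4.6, 2.2, 0, 0, 0, 0, 0]
[4.8, 2.0, 0, 0, 0, 0, 0]
[4.8, 1.7, 0, 0, 0, 0, 0]
[4.9, 1.5, 0, 0, 0, 0, 0]
[4.9, 1.2, 0, 0, 0, 0, 0]
[5.0, 1.0, 0, 0, 0, 0, 0]
[5.1, 0.7, 0, 0, 0, 0, 0]
[5.1, 0.4, 0, 0, 0, 0, 0]
[5.1, 0.2, 0, 0, 0, 0, 0]
[5.1, -0.1, 0, 0, 0, 0, 0]
[5.1, -0.4, 0, 0, 0, 0, 0]
[5.1, -0.6, 0, 0, 0, 0, 0]
[554.74335777 117.56093048]
```

Emit:
move_arm([
  [0.3,5,0,0,0,-1,0],
  [0.2,5,0,0,0,-1,0],
  [0,4.8,0,0,0,-1,0],
  [-0.4,5.1,0,0,0,-3,0],
  [-0.2,5.1,0,0,0,-3,0],
  [0.1,5.1,0,0,0,-3,0],
  [0.4,5.1,0,0,0,-3,0],
  [0.6,5.1,0,0,0,-3,0],
  [0.9,5,0,0,0,-3,0],
  [1.2,5,0,0,0,-3,0],
  [1.4,4.9,0,0,0,-3,0],
  [1.7,4.8,0,0,0,-3,0],
])

```text
time_s: 3.8
tcp_pos: [0.4494, 0.0565, 0.0632]
eef_rot: [-180.0, 0.0, -124.1]
contact_force: [-1.2, -3.7, 2.0]
gripper_width: 0.0003
```

Emit:
move_arm([
  [1.9,4.7,0,0,0,-3,0],
  [2.2,4.7,0,0,0,-3,0],
  [2.4,4.5,0,0,0,-3,0],
  [2.7,4.3,0,0,0,-3,0],
  [2.9,4.3,0,0,0,-3,0],
  [3,4,0,0,0,-3,0],
  [3.3,4,0,0,0,-3,0],
  [3.5,3.7,0,0,0,-3,0],
  [3.7,3.5,0,0,0,-3,0],
  [3.9,3.4,0,0,0,-3,0],
])

```text
time_s: 4.8
tcp_pos: [0.4782, 0.0973, 0.063]
eef_rot: [-180.0, -0.1, -154.2]
contact_force: [-1.5, -4.1, 3.2]
gripper_width: 0.0006
```

```bash
python3 - <<'E'
from h import *
s=get_state();print(s['tcp_pos'],s['eef_rot'],s['contact_force'],s['joints'])
t=snap('top','t2.png')
cv2.imwrite('pics/t2c.png',cv2.resize(t['frame'][120:270,310:460],None,fx=4,fy=4,interpolation=cv2.INTER_CUBIC))
E
```

```text
[0.47823153 0.09734137 0.06297757] [-1.79985211e+02 -5.67725605e-02 -1.54160647e+02] [-1.53029506 -4.14520713  3.22664571] [ 3.46515052e+01  1.32315903e+01 -3.45672388e+01  8.79841081e-03
 -4.22595392e+01 -9.88186592e+01]
```

Emit:
move_arm([
  [4,3.1,0,0,0,-3,0],
  [4.2,2.9,0,0,0,-3,0],
  [4.4,2.7,0,0,0,-3,0],
  [4.4,2.5,0,0,0,-3,0],
  [4.6,2.2,0,0,0,-3,0],
  [4.8,2,0,0,0,-3,0],
  [4.8,1.7,0,0,0,-3,0],
  [4.9,1.5,0,0,0,-3,0],
  [4.9,1.2,0,0,0,-3,0],
  [5,1,0,0,0,-3,0],
  [5.1,0.7,0,0,0,-3,0],
  [5.1,0.4,0,0,0,-3,0],
  [5.1,0.2,0,0,0,-3,0],
  [5.1,-0.1,0,0,0,-3,0],
  [5.1,-0.4,0,0,0,-3,0],
  [5.1,-0.6,0,0,0,-3,0],
  [0,0,0,0,0,0,0],
])

```text
time_s: 6.55
tcp_pos: [0.556, 0.1191, 0.0629]
eef_rot: [179.9, 0.0, 158.0]
contact_force: [-1.1, -0.1, 0.2]
gripper_width: 0.0006
```

```bash
python3 - <<'E'
from h import *
import pickle
c=wsnap('w3.png');pickle.dump(c,open('w3.pkl','wb'));s=c['s'];print(s['tcp_pos'],s['eef_rot'],s['contact_force'],s['joints'])
t=snap('top','t3.png');pickle.dump(t,open('t3.pkl','wb'))
a=cv2.resize(t['frame'][120:260,310:450],None,fx=4,fy=4,interpolation=cv2.INTER_CUBIC)
cv2.imwrite('pics/t3c.png',a)
E
```

```text
[0.5559724  0.11908244 0.06292987] [1.79932713e+02 4.20748482e-02 1.57985290e+02] [-1.10828137 -0.05422137  0.17559652] [ 3.17996101e+01  1.97433306e+01 -2.46015822e+01 -8.07602874e-03
 -4.55759383e+01 -1.43808646e+02]
```

View pics/w3.png

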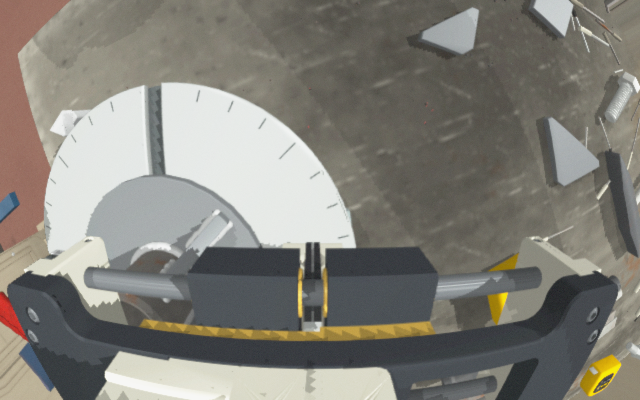

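```bash
python3 - <<'E'
from h import *
import pickle
c=pickle.load(open('w3.pkl','rb'));a=np.array([.540,.021])
def pol(n,u,v,z):
    p=wray(c,u,v,z)[:2];d=p-a;print(n,p.round(4),'r',np.hypot(*d).round(4),'ang',np.degrees(np.arctan2(d[1],d[0])).round(1))
pol('slot o',154,85,.05);pol('slot m',155,130,.05);pol('slot i',157,176,.05)
for q in[(77,123),(70,122),(52,128),(60,112),(85,111),(62,136)]:pol('ptr',*q,.048)
for q in[(165,83),(355,247),(300,160),(50,220),(250,110)]:pol('rim',*q,.05)
pol('gus',214,212,.065)
K=np.vstack([wray(c,*q,.008)[:2] for q in[(412,38),(470,10),(472,52)]]);print(K,K.mean(0))
E
```

```text
slot o [0.4267 0.0704] r 0.1236 ang 156.5
slot m [0.4518 0.0597] r 0.0963 ang 156.3
slot i [0.4776 0.0479] r 0.068 ang 156.7
ptr [0.4165 0.002 ] r 0.1249 ang -171.3
ptr [ 0.4123 -0.0041] r 0.1301 ang -168.9
ptr [ 0.4062 -0.024 ] r 0.1412 ang -161.4
ptr [ 0.4005 -0.0104] r 0.143 ang -167.3
ptr [0.4131 0.0127] r 0.1272 ang -176.3
ptr [ 0.4169 -0.0166] r 0.1288 ang -163.0
rim [0.4293 0.0775] r 0.1243 ang 153.0
rim [0.5653 0.1435] r 0.1251 ang 78.3
rim [0.5038 0.1328] r 0.1176 ang 108.0
rim [ 0.4645 -0.0668] r 0.1157 ang -130.7
rim [0.467 0.118] r 0.1214 ang 127.0
gus [0.5099 0.0794] r 0.0657 ang 117.3
[[0.45533716 0.23513655]
 [0.44525755 0.29122212]
 [0.47707231 0.27846374]] [0.45922234 0.26827413]
```

View pics/t3c.png

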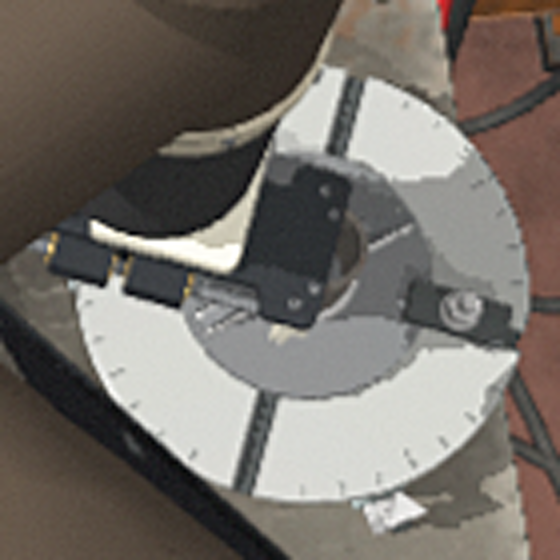

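The slot lies at 156.5°, so the bare side is still about 5° short of the pointer (−163.6°). I'll push on gently, back off and rise for a clear look.

Emit:
move_arm([
  [2.5,-0.4,0,0,0,-1.5,0],
  [2.5,-0.5,0,0,0,-1.5,0],
  [2.5,-0.5,0,0,0,-1.5,0],
  [0,0,0,0,0,0,0],
  [-5,1.5,0,0,0,0,0],
  [-7,2,0,0,0,0,0],
  [0,0,30,0,0,0,0],
  [0,0,45,0,0,0,0],
  [0,0,45,0,0,0,0],
  [5,-10,40,0,0,6,0],
  [15,-30,5,0,0,6,0],
  [15,-40,0,0,0,6,0],
  [15,-40,0,0,0,6,0],
  [0,0,0,0,0,0,0],
  [0,0,0,0,0,0,0],
])

```text
time_s: 8.15
tcp_pos: [0.6004, -0.0006, 0.2271]
eef_rot: [-180.0, -0.0, 177.3]
contact_force: [0.2, 0.3, -0.1]
gripper_width: 0.0007
```

```bash
python3 - <<'E'
from h import *
import pickle
c=wsnap('w4.png');pickle.dump(c,open('w4.pkl','wb'));s=c['s'];print(s['tcp_pos'],s['eef_rot'],s['contact_force'],s['joints'])
cv2.imwrite('pics/w4c.png',cv2.resize(c['frame'][0:250,100:500],None,fx=2,fy=2,interpolation=cv2.INTER_CUBIC))
E
```

```text
[ 6.00403982e-01 -5.77562552e-04  2.27140964e-01] [-1.79988628e+02 -3.84239473e-02  1.77337990e+02] [ 0.21435719  0.30699998 -0.05366514] [ 1.85724331e+01  1.35851483e+01 -9.04378426e+00 -3.59226488e-03
 -6.74110014e+01 -1.11233058e+02]
```

View pics/w4c.png

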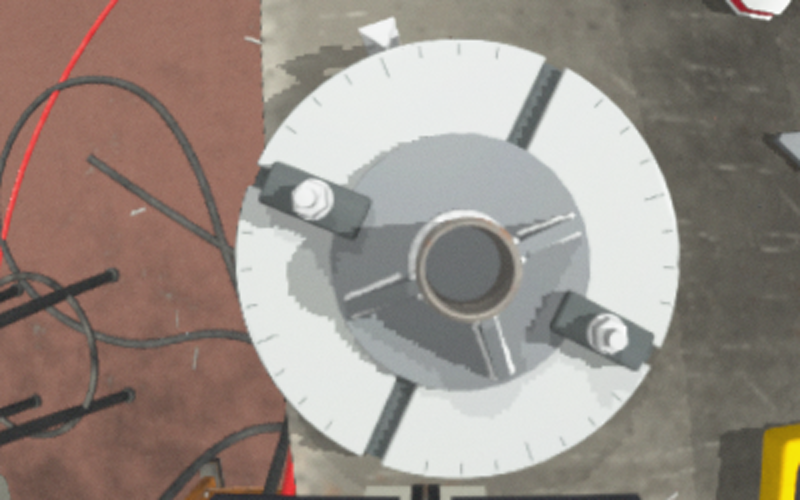

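```bash
cat > fit4.py <<'E'
from h import *
import pickle
from scipy.optimize import least_squares
c=pickle.load(open('w4.pkl','rb'))
R=lambda x,y,z:wray(c,100+(x+.5)/2-.5,(y+.5)/2-.5,z)[:2]
rim=[(460,40),(237,265),(678,250),(385,58),(605,89),(262,160),(660,170),(290,405),(460,477),(575,443),(640,375),(320,97)]
X=np.array([R(*p,.05) for p in rim])
s=least_squares(lambda q:np.hypot(*(X-q[:2]).T)-q[2],[.54,.02,.125],loss='soft_l1',f_scale=.001);print('axis,r',s.x,s.fun.round(4))
a=s.x[:2]
def pol(n,p):
    d=p-a;print(n,p.round(4),'r',np.hypot(*d).round(4),'ang',np.degrees(np.arctan2(d[1],d[0])).round(1))
for p in[(388,47),(360,34),(393,17),(399,42),(376,26)]:pol('ptr%s'%(p,),R(*p,.048))
pol('slot1',R(553,66,.05));pol('slot1i',R(517,142,.05));pol('slot2',R(375,454,.05));pol('slot2i',R(405,385,.05))
pol('clb strap out',R(264,185,.068));pol('cla strap out',R(647,352,.068))
pol('studb',R(312,196,.088));pol('studa',R(610,334,.088))
pol('g1',R(577,226,.059));pol('g2',R(502,376,.059));pol('g3',R(348,307,.059));pol('pipe',R(469,265,.113))
# auto: slot lines, dark pixels by radius
g=cv2.cvtColor(c['frame'],cv2.COLOR_BGR2GRAY)
E
python3 fit4.py
```

```text
axis,r [0.54071914 0.02234034 0.12377441] [ 0.0005  0.0006  0.     -0.0027  0.0037 -0.0002  0.0007  0.0022  0.
 -0.0005 -0.0025 -0.0037]
ptr(388, 47) [ 0.4182 -0.012 ] r 0.1272 ang -164.3
ptr(360, 34) [ 0.4092 -0.0269] r 0.1404 ang -159.5
ptr(393, 17) [ 0.4003 -0.0086] r 0.1438 ang -167.6
ptr(399, 42) [ 0.4156 -0.006 ] r 0.1283 ang -167.2
ptr(376, 26) [ 0.4051 -0.018 ] r 0.1415 ang -163.4
slot1 [0.4316 0.0765] r 0.1218 ang 153.6
slot1i [0.4753 0.0544] r 0.0729 ang 153.9
slot2 [ 0.6477 -0.0318] r 0.1199 ang -26.9
slot2i [ 0.6072 -0.0121] r 0.0749 ang -27.4
clb strap out [ 0.4924 -0.0784] r 0.1117 ang -115.6
cla strap out [0.5895 0.1212] r 0.1102 ang 63.7
studb [ 0.502  -0.0499] r 0.082 ang -118.2
studa [0.5755 0.0934] r 0.0791 ang 63.9
g1 [0.5216 0.0837] r 0.0643 ang 107.3
g2 [0.6022 0.0414] r 0.0644 ang 17.2
g3 [ 0.5606 -0.0397] r 0.0651 ang -72.2
pipe [0.5381 0.0216] r 0.0027 ang -165.2
```

Bare side is at about −161.8°, pointer at −163.8°, so about 2° remains. I'll return to clamp_a and nudge it on, watching the force.

Emit:
move_arm([
  [-15,40,0,0,0,-6,0],
  [-15,40,0,0,0,-6,0],
  [-15,30,-5,0,0,-6,0],
  [-5,10,-40,0,0,-7,0],
  [0,0,-45,0,0,0,0],
  [0,0,-45,0,0,0,0],
  [0,0,-20,0,0,0,0],
  [0,0,-10,0,0,0,0],
  [5,-1.6,0,0,0,0,0],
  [2,-0.6,0,0,0,0,0],
  [1,-0.3,0,0,0,0,0],
  [1,-0.3,0,0,0,0,0],
  [1,-0.3,0,0,0,0,0],
  [0,0,0,0,0,0,0],
])

```text
time_s: 9.6
tcp_pos: [0.5612, 0.1173, 0.0631]
eef_rot: [180.0, 0.0, 152.5]
contact_force: [-0.3, -0.5, 0.0]
gripper_width: 0.0003
```

Emit:
move_arm([
  [0.5,-0.2,0,0,0,0,0],
  [0.5,-0.2,0,0,0,0,0],
])

```text
time_s: 9.8
tcp_pos: [0.5619, 0.1169, 0.0627]
eef_rot: [180.0, 0.0, 152.5]
contact_force: [0.2, -0.2, -0.2]
gripper_width: 0.0006
```

Emit:
move_arm([
  [0.6,-0.2,0,0,0,0,0],
  [0.6,-0.2,0,0,0,0,0],
])

```text
time_s: 10.0
tcp_pos: [0.563, 0.1165, 0.0625]
eef_rot: [-180.0, -0.0, 152.5]
contact_force: [-1.2, 0.4, -0.5]
gripper_width: 0.0003
```

Emit:
move_arm([
  [0.6,-0.2,0,0,0,0,0],
  [0.6,-0.2,0,0,0,0,0],
])

```text
time_s: 10.2
tcp_pos: [0.5638, 0.1162, 0.0624]
eef_rot: [-180.0, -0.0, 152.5]
contact_force: [-3.4, 0.9, 2.2]
gripper_width: 0.0006
```

Emit:
move_arm([
  [0.8,-0.2,0,0,0,-0.5,0],
  [0.8,-0.2,0,0,0,-0.5,0],
  [0.8,-0.2,0,0,0,-0.5,0],
  [0.6,-0.1,0,0,0,-0.5,0],
  [0,0,0,0,0,0,0],
])

```text
time_s: 10.7
tcp_pos: [0.5673, 0.1153, 0.0625]
eef_rot: [-180.0, -0.0, 150.5]
contact_force: [-3.0, 0.8, 1.5]
gripper_width: 0.0006
```

Emit:
move_arm([
  [-5,1.5,0,0,0,0,0],
  [-7,2,0,0,0,0,0],
  [0,0,30,0,0,0,0],
  [0,0,45,0,0,0,0],
  [0,0,45,0,0,0,0],
  [5,-10,40,0,0,6,0],
  [13,-30,5,0,0,7,0],
  [13,-40,0,0,0,7,0],
  [13,-40,0,0,0,7,0],
  [0,0,0,0,0,0,0],
  [0,0,0,0,0,0,0],
])

```text
time_s: 11.8
tcp_pos: [0.5991, -0.0019, 0.2274]
eef_rot: [-180.0, 0.0, 177.3]
contact_force: [0.1, 0.5, -0.4]
gripper_width: 0.0003
```

```bash
python3 - <<'E'
from h import *
import pickle
c=wsnap('w5.png');pickle.dump(c,open('w5.pkl','wb'));s=c['s'];print(s['tcp_pos'],s['eef_rot'],s['contact_force'],s['joints'])
cv2.imwrite('pics/w5c.png',cv2.resize(c['frame'][0:250,180:460],None,fx=2.4,fy=2.4,interpolation=cv2.INTER_CUBIC))
E
```

```text
[ 0.59913867 -0.00194661  0.22740711] [-1.79999043e+02  8.56969438e-03  1.77330107e+02] [ 0.09576676  0.5310506  -0.36634239] [ 1.84869569e+01  1.34272427e+01 -9.22116368e+00  4.31891061e-03
 -6.73439471e+01 -1.11158513e+02]
```

View pics/w5c.png

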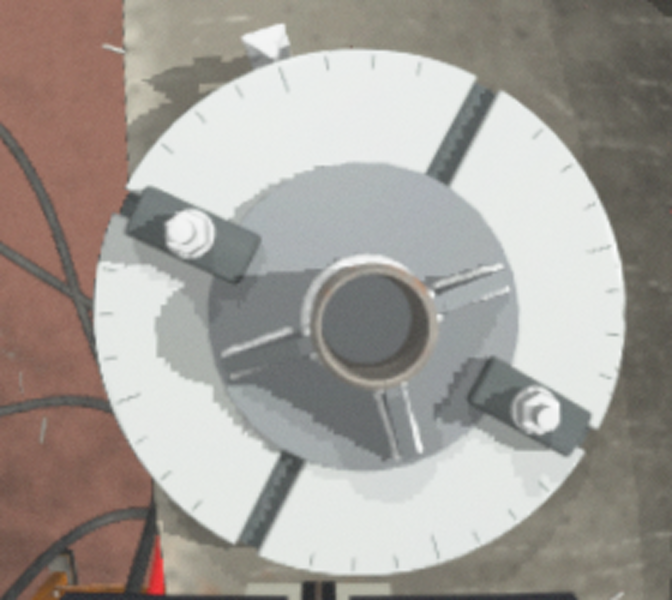

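The long scale mark on the bare side, (280,68) to (287,92), now points at the wedge tip (276,62). I'll check this numerically.

```bash
cat > fit5.py <<'E'
from h import *
import pickle
from scipy.optimize import least_squares
c=pickle.load(open('w5.pkl','rb'))
R=lambda x,y,z:wray(c,180+(x+.5)/2.4-.5,(y+.5)/2.4-.5,z)[:2]
rim=[(360,49),(95,310),(625,310),(270,68),(540,120),(130,185),(600,210),(160,480),(360,575),(480,545),(565,470),(190,110)]
X=np.array([R(*p,.05) for p in rim])
s=least_squares(lambda q:np.hypot(*(X-q[:2]).T)-q[2],[.54,.02,.125],loss='soft_l1',f_scale=.001);print('axis,r',s.x,s.fun.round(4))
a=s.x[:2]
def pol(n,p):
    d=p-a;print(n,p.round(4),'r',np.hypot(*d).round(4),'ang',np.degrees(np.arctan2(d[1],d[0])).round(1))
for p in[(276,62),(243,42),(284,24),(289,46)]:pol('ptr%s'%(p,),R(*p,.048))
pol('tick o',R(280,68,.05));pol('tick i',R(287,92,.05));pol('tick opp o',R(439,558,.05));pol('opp i',R(433,536,.05))
L=lambda n,p,q,z,o:print(n,np.degrees(np.arctan2(*(R(*q,z)-R(*p,z))[::-1]))+o)
L('slots',(250,545),(485,85),.05,45-360)
L('straps',(132,207),(582,442),.068,135-360)
L('ticks',(437,547),(283,80),.05,0)
L('g13',(227,365),(506,278),.059,90-360)
d=R(406,458,.059);print('opp g2',np.degrees(np.arctan2(*(a-d)[::-1])))
E
python3 fit5.py
```

```text
axis,r [0.540147   0.02202138 0.12372519] [ 0.0007  0.0004  0.0008 -0.001   0.0005 -0.0005 -0.0012 -0.0007  0.001
  0.0002 -0.0021  0.0005]
ptr(276, 62) [ 0.4199 -0.0124] r 0.1251 ang -164.0
ptr(243, 42) [ 0.4087 -0.0269] r 0.1402 ang -159.6
ptr(284, 24) [ 0.401  -0.0081] r 0.1423 ang -167.8
ptr(289, 46) [ 0.4123 -0.0063] r 0.1309 ang -167.5
tick o [ 0.4235 -0.0107] r 0.1211 ang -164.3
tick i [ 0.4353 -0.0081] r 0.109 ang -164.0
tick opp o [0.6578 0.0548] r 0.1221 ang 15.6
opp i [0.6461 0.0517] r 0.1101 ang 15.7
slots -163.9980821002799
straps -164.95682316729554
ticks -164.10213531574826
g13 -164.62539344000888
opp g2 -166.03111275659245
```

The bare side is within about 0.5° of the pointer. Next, point at the small gusset at (0.459, 0.2685).

Emit:
move_arm([
  [-17.5,34,0,0,0,2.4,0],
  [-17.5,34,0,0,0,2.4,0],
  [-17.5,34,0,0,0,2.4,0],
  [-17.5,34,0,0,0,2.4,0],
  [-17.5,34,0,0,0,2.4,0],
  [-17.5,34,0,0,0,2.4,0],
  [-17.5,34,0,0,0,2.4,0],
  [-17.5,32.5,0,0,0,2.4,0],
  [0,0,-30,0,0,0,0],
  [0,0,-30,0,0,0,0],
  [0,0,-30,0,0,0,0],
  [0,0,-20,0,0,0,0],
  [0,0,0,0,0,0,0],
  [0,0,0,0,0,0,0],
])

```text
time_s: 13.25
tcp_pos: [0.459, 0.2702, 0.1182]
eef_rot: [-180.0, 0.0, -163.2]
contact_force: [0.2, 1.3, 0.8]
gripper_width: 0.0005
```

```bash
python3 - <<'E'
from h import *
import pickle
c=wsnap('w6.png');s=c['s'];print(s['time_s'],s['tcp_pos'],s['eef_rot'],s['joints'])
w=c['frame'][150:340,210:430];t=snap('scene','s6.png')['frame']
w=cv2.resize(w,None,fx=2,fy=2);t=cv2.resize(t[160:340,190:400],None,fx=1.6,fy=1.6)
o=np.zeros((400,790,3),np.uint8);o[:w.shape[0],:w.shape[1]]=w;o[:t.shape[0],445:445+t.shape[1]]=t
cv2.imwrite('pics/m6.png',o)
E
```

```text
13.25 [0.45901726 0.27020978 0.11815268] [-1.79983044e+02  1.61348744e-02 -1.63238287e+02] [ 5.16073802e+01  1.29037161e+01 -2.56742807e+01  2.95949356e-02
 -5.14184534e+01 -1.24864125e+02]
```

View pics/m6.png

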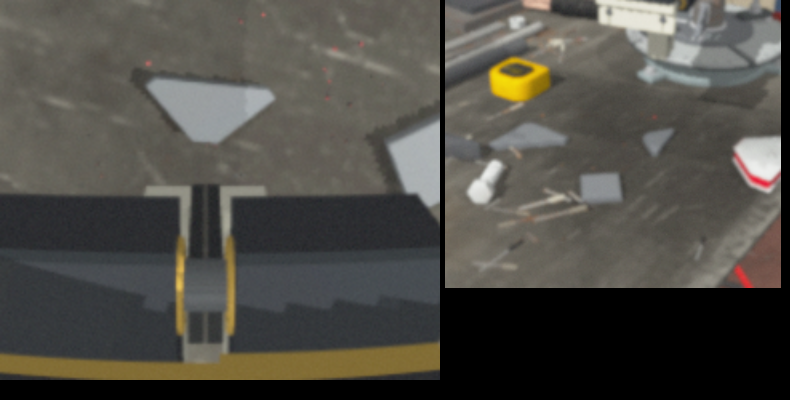

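```bash
python3 - <<'E'
from h import *
c=capture('wrist');c['s']=get_state()
w=cv2.imread('pics/w6.png').astype(int)[150:245,260:360]
m=((w.mean(2)>135)).astype(np.uint8);n,l,st,ce=cv2.connectedComponentsWithStats(m)
for k in range(1,n):
    if st[k,4]>300:
        ys,xs=np.where(l==k);P=np.array([wray(c,x+260,y+150,.008)[:2] for x,y in zip(xs,ys)]);
        print(st[k],P.mean(0),P.min(0),P.max(0),ce[k]+[260,150])
V=np.array([wray(c,210+(x+.5)/2-.5,150+(y+.5)/2-.5,.008)[:2] for x,y in[(150,80),(271,92),(195,140),(220,142)]]);print(V,(V[0]+V[1]+(V[2]+V[3])/2)/3)
p=capture('scene');print(proj(p,c['s']['tcp_pos']),proj(p,[.459,.269,.008]))
E
```

```text
[  24   40   63   31 1190] [0.45987413 0.27269127] [0.44491617 0.24355854] [0.4772323  0.29916416] [314.27983193 202.94705882]
[[0.45561194 0.24365446]
 [0.44525342 0.29754023]
 [0.47719656 0.27113598]
 [0.47481572 0.28248578]] [0.45895717 0.27266853]
[324.75398654 193.72099   ] [323.63222375 245.22519301]
```

Emit:
move_arm([
  [0.5,0.8,-35,0,0,0,0],
  [0,0,-35,0,0,0,0],
  [0,0,-18,0,0,0,0],
  [0,0,-8,0,0,0,0],
  [0,0,-3,0,0,0,0],
  [0,0,0,0,0,0,0],
  [0,0,0,0,0,0,0],
  [0,0,0,0,0,0,0],
  [0,0,0,0,0,0,0],
])

```text
time_s: 14.35
tcp_pos: [0.4601, 0.2706, 0.0193]
eef_rot: [180.0, 0.1, -163.3]
contact_force: [0.1, -0.8, 0.3]
gripper_width: 0.0004
```

Emit:
move_arm([
  [0,0,0,0,0,0,0],
  [0,0,0,0,0,0,0],
  [0,0,0,0,0,0,0],
  [0,0,0,0,0,0,0],
  [0,0,0,0,0,0,0],
  [0,0,0,0,0,0,0],
  [0,0,0,0,0,0,0],
  [0,0,0,0,0,0,0],
  [0,0,0,0,0,0,0],
  [0,0,0,0,0,0,0],
  [0,0,0,0,0,0,0],
  [0,0,0,0,0,0,0],
  [0,0,0,0,0,0,0],
  [0,0,0,0,0,0,0],
  [0,0,0,0,0,0,0],
  [0,0,0,0,0,0,0],
  [0,0,0,0,0,0,0],
  [0,0,0,0,0,0,0],
  [0,0,0,0,0,0,0],
  [0,0,0,0,0,0,0],
])

```text
time_s: 16.35
tcp_pos: [0.4598, 0.2703, 0.0186]
eef_rot: [-180.0, -0.0, -163.3]
contact_force: [-0.0, 0.5, -0.1]
gripper_width: 0.0007
```

Emit:
move_arm([
  [0,0,0,0,0,0,0],
  [0,0,0,0,0,0,0],
  [0,0,0,0,0,0,0],
  [0,0,0,0,0,0,0],
])

```text
time_s: 16.75
tcp_pos: [0.4598, 0.2702, 0.0185]
eef_rot: [180.0, -0.0, -163.3]
contact_force: [1.1, -0.8, 1.2]
gripper_width: 0.0005
```

Emit:
move_arm([
  [0,0,30,0,0,0,0],
  [0,0,45,0,0,0,0],
  [0,0,45,0,0,0,0],
  [0,0,40,0,0,0,0],
  [4,-32,0,0,0,0,0],
  [5,-38,0,0,0,0,0],
  [5,-38,0,0,0,0,0],
  [5,-38,0,0,0,0,0],
  [5,-38,0,0,0,0,0],
  [5,-38,0,0,0,0,0],
  [5,-39.5,0,0,0,0,0],
  [0,0,0,0,0,0,0],
  [0,0,-30,0,0,0,0],
  [0,0,-30,0,0,0,0],
  [0,0,-25,0,0,0,0],
  [0,0,0,0,0,0,0],
])

```text
time_s: 18.35
tcp_pos: [0.4915, 0.0083, 0.0907]
eef_rot: [-180.0, -0.3, -163.3]
contact_force: [-0.0, 0.2, -0.2]
gripper_width: 0.0001
```

```bash
python3 - <<'E'
from h import *
c=wsnap('w7.png');print(c['s']['tcp_pos'],c['s']['eef_rot'])
E
```

```text
[0.4914562  0.00827628 0.09073632] [-179.99883428   -0.33589067 -163.33538713]
```

View pics/w7.png

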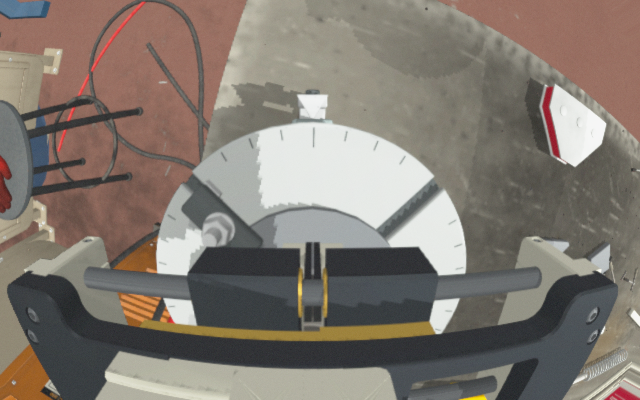

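The wrist view shows the wedge tip (314,121), the long mark (314,137) and the fingers (312,245) in one line. I'll descend to about 10 mm above the flange.

Emit:
move_arm([
  [1,0,-12,0,0,0,0],
  [0,0,-7,0,0,0,0],
  [0,0,-2,0,0,0,0],
  [0,0,0,0,0,0,0],
  [0,0,0,0,0,0,0],
  [0,0,0,0,0,0,0],
])

```text
time_s: 19.0
tcp_pos: [0.495, 0.0088, 0.073]
eef_rot: [180.0, 0.0, -163.3]
contact_force: [0.3, -0.3, 0.1]
gripper_width: -0.0001
```

Emit:
move_arm([
  [-1,0,-4,0,0,0,0],
  [0,0,0,0,0,0,0],
  [0,0,0,0,0,0,0],
  [0,0,0,0,0,0,0],
  [0,0,0,0,0,0,0],
  [0,0,0,0,0,0,0],
  [0,0,0,0,0,0,0],
  [0,0,0,0,0,0,0],
  [0,0,0,0,0,0,0],
  [0,0,0,0,0,0,0],
  [0,0,0,0,0,0,0],
  [0,0,0,0,0,0,0],
  [0,0,0,0,0,0,0],
  [0,0,0,0,0,0,0],
  [0,0,0,0,0,0,0],
  [0,0,0,0,0,0,0],
  [0,0,0,0,0,0,0],
  [0,0,0,0,0,0,0],
  [0,0,0,0,0,0,0],
  [0,0,0,0,0,0,0],
])

```text
time_s: 21.0
tcp_pos: [0.4938, 0.0088, 0.0685]
eef_rot: [-180.0, -0.0, -163.3]
contact_force: [-1.2, 0.1, 0.6]
gripper_width: 0.0004
```

Emit:
move_arm([
  [0,0,0,0,0,0,0],
  [0,0,0,0,0,0,0],
  [0,0,0,0,0,0,0],
  [0,0,0,0,0,0,0],
])

```text
time_s: 21.4
tcp_pos: [0.4938, 0.0088, 0.0686]
eef_rot: [180.0, 0.0, -163.3]
contact_force: [-0.2, -0.5, 0.4]
gripper_width: 0.0002
```

```bash
python3 - <<'E'
from h import *
s=get_state();print(s['tcp_pos'],s['eef_rot'],s['contact_force'],s['time_s']);print(close_job())
E
```

```text
[0.4937932  0.0087533  0.06858424] [ 1.79999826e+02  1.78978026e-03 -1.63303308e+02] [-0.16025856 -0.46297023  0.4093591 ] 21.4
the job is handed in; nothing more can be done
None
```

The job is done and handed in at 21.4 s, with the arm still pointing at the bare strip of flange.

- **Turntable:** I pushed clamp_a round with the shut fingertips at about 3–5 N, then made a second 2° nudge and took the hand off.
- **Alignment check:** most readings put the bare side within about 0.6° of the pointer. The straps gave about 1° off. One reading, off a single gusset, was 2° off and was outvoted. The last wrist picture shows the scale mark, the wedge tip and the fingers in line.
- **Loose gusset:** I pointed straight down at the small triangle, about 10 mm above it, for more than 2 s. Two measurements of its middle differed by about 4 mm, so I aimed between them, about 2 mm from the closer wrist measurement.
- **Bare strip:** the final pose is (0.494, 0.009, 0.0686), pointing straight down about 10 mm above the flange. The measured force is at noise level, so nothing is being touched.

I took no picture after the final descent. I viewed 11 pictures, one over the budget of 10.

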